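# Zero the parcel scale with its square key

### The arm

A 6-joint arm with a two-finger parallel gripper is mounted at the origin on the work surface. World frame = base frame: x ahead of the robot, y to its left, z up, the work surface at z = 0. Lengths are in m, angles in rad, forces in N, time in s.
With the tool pointing down it reaches from about 0.3 to 0.875 m from the base axis. Payload 4.2 kg.
Tool frame: the origin (TCP) lies at the very end of the fingers, on their centre line; the grasp point (between the pads) lies 19 mm behind it; x points along the fingers, y is the direction in which the jaws open and shut, and the axes are right-handed (so a half turn about x gives the same grasp; the last joint's range is limited). The gripper opens to 85 mm and grips with 20 to 120 N. Pads are 22 mm wide; open, the fingers measure 114 mm over their backs; the gripper's body (76 mm by 85 mm) begins 54 mm behind the grasp point. The pads swing forward as they close: fully open they stand 13 mm farther back than shut.
Start: joints at [-1.161, 0.32, 1.565, -0, 1.257, -0.02], TCP at [0.24, -0.523, 0.231] pointing down, gripper open.
Joint ranges: [-3.11, 3.11], [-0.84, 2.01], [0.21, 2.61], [-1.34, 4.49], [0.05, 2.63], [-2.56, 2.56]. Speed limits (rad/s): [2.57, 2.57, 3.14, 3.14, 3.14, 3.14].

### API

Orientations are given as a rotation vector (axis times angle).
In Python, from plant import observe, snapshot, calibration, job_done, boxes_of, trace gives the robot as it stands.
- The arm moves only by the tool play_rows, never from a script. Its argument "deltas" is a list of rows, each an object of numbers: "dx", "dy", "dz": the shift along the world's x, y, z in mm; "twist": the turn about the world's z in rad. A call has 1 to 20 rows; each row is the pose to reach, as a shift and turn from the pose commanded when the call began; what a row does not reach only later rows make up. A row lasts 1/10 s, in which the tool goes at most 50 mm and 8.59 degrees, less where a joint would pass 70% of its speed; a pose out of reach is approached as far as the arm can. A call with a gripper value outside its range is refused whole. "fingers" is the closure in counts, from 0 (fully open) to 255 (shut), set as the call begins (left out, the last holds). The fingers move at their own pace and stop on an object; "squeeze" is the grip in N (left out, the last holds). Time passes only in rows, so rows that repeat a pose let the fingers close. It gives the time, the measured TCP pose, the force and the opening at its end, in the units of the state.
- observe(): the state, without advancing time (a new reading comes with each control period).
- snapshot(name): name is "scene" or "top" or "wrist"; returns (picture, depth): 400x640x3 uint8, blue, green, red; 400x640 float32, m along the optical axis (not along the pixel's ray), 0 where there is no reading.
- calibration(name): a dict with "K" (3x3 intrinsics, pixels), "pose" (4x4, takes a point from camera to world coordinates); the wrist camera has in their place "mount" (4x4, takes a point from camera to tool coordinates, whose origin is the TCP and whose axes are the tool frame's). Camera axes: x right, y down, z forward; pixel columns grow to the right and rows downward; lengths in m; the calibration is good to about 2 mm. The wrist camera is an equidistant fisheye: a pixel r from the principal point sees the ray r / f radians off the axis. A picture is of the moment at which its call begins: read the wrist's pose just before it. calibration takes no time and is no camera call.
- job_done(): hands the job in, once; it reports no verdict.
Trained networks look in the newest picture that a camera, given by its name, has taken for a name from the list of things; names that differ only in an ending like _2 or _b are one class to them, and where a whole thing is asked for, a point or a joint stands for the part that bears it (a point fixed in the world has none). Each returns a list of dicts, best first, with "confidence" (0 to 1); they miss things now and then, are a little off and sometimes report something else, mostly with a low value. They report only what shows in the picture. A call takes as long as a camera call. They do not tell look-alikes from the thing itself.
- boxes_of(camera, query): "at" ([x, y, z] in m, in the coordinates of the camera as it stood for that picture, good to about 4 mm: the middle of the surface that is visible of it).
- trace(camera, query): "mask" (400x640 bool, what is visible of it).
The state is a dict: "clock": time; "qpos": joint angles; "joint_vel": joint speeds; "effort": joint torques, N m; "eef_pos": TCP position; "tool_rot": TCP orientation; "force": force on the tool from outside, world axes, zero at the start; "moment": the same for the moment, N m; "width": finger opening in m.
Only numpy, scipy, OpenCV 4.12 (cv2) and the standard library are available. Lean on these libraries where they do the work, as an engineer would, in place of code of your own. Each camera call takes 0.05 s, during which the arm holds its last target.

### The job

The empty parcel scale no longer points to zero. Stand the orange-handled key fully down on the scale's square brass spindle, then turn it with the key until the black pointer lies on the red zero mark of the dial. Leave the key upright on the spindle and do not disturb the other things on the bench.

Things in the scene. Friction and masses are not known exactly. Their poses are not given: they have to be found in the camera images.
- scale: Blue bench scale, fixed. Console 160 (x) by 290 (y) mm, top 60 mm up; on it the white dial (136 mm across, rim and glass 11 mm high) at y -65 mm and the square brass spindle at y +70 mm (both x 0). Behind it (+x) a steel pan 260 by 280 mm, top 78 mm up. Origin: bench level under the console's middle; x towards the pan, z up.
- zero_mark (a point): Middle of the outer part of the red zero mark on the dial (a red bar 22 by 8 mm), 52 mm from the dial's centre towards the pan.
- dial_centre (a point): Centre of the dial, axis of the pointer, 66 mm above the bench.
- pointer_tip (a point): Tip of the black pointer, 52 mm from the dial's centre, under the glass. It cannot be touched; the spindle moves it.
- pointer (a joint): Angle of the pointer from the zero mark (rad), anticlockwise from above positive; 0 = on the zero mark. Geared to the spindle one to one in the same sense: turning the spindle clockwise by an angle lowers this by the same angle.
- spindle_seat (a point): Foot of the square brass spindle, on its axis, on the steel collar (68 mm wide) where the key's foot rests when home, 63 mm above the bench. Its axes turn with the spindle: x, y square to the flats, z up. Spindle 17.5 mm square, 28 mm tall, the top 7 mm tapering to 11 mm square. Turns stiffly, stays where left; stops at pointer angles -0.7 and 1.8.
- key: Loose key, 0.28 kg, standing on the bench: steel socket 44 mm square, 40 mm tall, with a square bore 20 mm wide, 36 mm deep, open below; on top an orange crossbar 110 mm long (x), 16 mm wide (y), 26 mm tall, its top 66 mm above the foot. Origin: centre of the foot. Bore flats are square to x and y: it fits at any quarter turn.
- key_grip (a point): Middle of the key's orange crossbar, 53 mm above its foot.
- tape_roll: Roll of yellow tape lying flat, 100 mm across, 48 mm high; bystander. Origin: centre of its underside.
- carton: Cardboard carton 150 x 110 x 90 mm; bystander. Origin: centre of its underside.
- spray_can: Green spray can, 66 mm across, 170 mm tall; bystander. Origin: centre of its underside.
- wrench: Steel wrench lying flat, 180 mm long; bystander.
- screwdriver: Screwdriver lying flat, 200 mm long; bystander.
- mug: Blue mug, 80 mm across, 90 mm high; bystander. Origin: centre of its underside.
- small_box: White box 100 x 70 x 50 mm; bystander. Origin: centre of its underside.
Not all that is in view belongs to the job. Of the things that look like the key, the largest one is meant.

How it is judged:
By the outcome, as a careful person would: the job done as asked, in the order asked, and still so for the second after the job is handed in, with the robot touching nothing.
It also fails if it takes over 42 s, if anything falls off the work surface, if the arm or the gripper's body presses on something with over 40 N, if the wrist force passes 120 N, or if a joint passes its speed limit or range.

## Working session

There is one attempt and no reset: what is moved stays moved. The work goes in short steps, Python scripts to look and compute and a tool call to move; the robot and the scene stay as the last step left them, time stands still between calls to the robot, and variables do not carry over. Pictures are saved under pics/ and viewed, and the job is handed in when it is done.

Besides the shell and the picture viewer there is one more tool, called as name(argument=value, ...) on one line, values as JSON. play_rows: Moves the arm, as the interface text tells. Its arguments: {"type":"object","properties":{"deltas":{"type":"array"},"fingers":{"type":"number"},"squeeze":{"type":"number"}},"required":["deltas"]}

```bash
mkdir -p pics; ls; cat > h.py <<'E'
import numpy as np, cv2
from plant import observe, snapshot, calibration, job_done, boxes_of, trace
def w(cam,p):
    T=np.array(calibration(cam)['pose']); return T[:3,:3]@np.array(p)+T[:3,3]
E
python3 - <<'E'
from h import *
o=observe(); print(o)
for c in ['scene','top']:
    p,d=snapshot(c); cv2.imwrite(f'pics/{c}0.png',p); np.save(f'{c}0.npy',d)
    k=calibration(c); print(c,np.round(k['K'],1).tolist(),np.round(k['pose'],3).tolist())
    for q in ['key','key_grip','spindle_seat','zero_mark','pointer_tip','scale','dial_centre']:
        try:
            print(q,[(np.round(w(c,b['at']),3).tolist(),round(b['confidence'],2)) for b in boxes_of(c,q)][:5])
        except Exception as e: print(q,e)
print(observe()['clock'])
E
```

```text
pics
{'clock': 0.0, 'qpos': array([-1.16100256e+00,  3.20325962e-01,  1.56567026e+00,  9.44608231e-06,
        1.25735253e+00, -2.00213188e-02]), 'joint_vel': array([ 9.06162286e-04, -5.44107815e-06,  2.41369153e-04, -8.84538327e-05,
        2.26598225e-04, -1.04930577e-03]), 'effort': array([-1.74028239e-03, -4.15528429e+01, -2.34164536e+01, -1.20746104e-04,
        8.15373292e-03, -8.59144436e-07]), 'eef_pos': array([ 0.23941445, -0.52228478,  0.23046607]), 'tool_rot': array([ 1.98421649,  0.43493347, -1.98488938]), 'force': array([ 0.0194109 , -0.52360715,  0.08185371]), 'moment': array([ 0.02308785,  0.00891739, -0.00125563]), 'width': 0.08547791606152393}
scene [[482.7, 0.0, 324.7], [0.0, 482.7, 201.5], [0.0, 0.0, 1.0]] [[0.851, 0.415, -0.321, 0.936], [0.524, -0.65, 0.55, -0.795], [0.02, -0.637, -0.771, 1.131], [0.0, 0.0, 0.0, 1.0]]
key [([0.381, -0.251, 0.038], 0.79), ([0.432, -0.362, 0.053], 0.74), ([0.559, -0.333, 0.04], 0.59)]
key_grip [([0.558, -0.335, 0.039], 0.7), ([0.432, -0.364, 0.054], 0.64), ([0.38, -0.253, 0.037], 0.61)]
spindle_seat [([0.547, 0.037, 0.082], 0.57), ([0.613, 0.419, 0.091], 0.38)]
zero_mark [([0.695, -0.075, 0.077], 0.75)]
pointer_tip []
scale [([0.692, -0.073, 0.079], 0.71)]
dial_centre [([0.696, -0.072, 0.08], 0.95)]
top [[497.4, 0.0, 319.3], [0.0, 497.4, 205.9], [0.0, 0.0, 1.0]] [[0.023, -0.997, 0.076, 0.389], [-1.0, -0.023, 0.003, -0.043], [-0.002, -0.076, -0.997, 1.491], [0.0, 0.0, 0.0, 1.0]]
key [([0.427, -0.355, 0.063], 0.95)]
key_grip [([0.429, -0.358, 0.063], 0.89), ([0.556, -0.328, 0.047], 0.57), ([0.379, -0.245, 0.048], 0.47)]
spindle_seat [([0.668, -0.043, 0.079], 0.57), ([0.549, 0.035, 0.089], 0.48)]
zero_mark [([0.669, -0.044, 0.08], 0.69)]
pointer_tip [([0.671, -0.045, 0.077], 0.71)]
scale [([0.67, -0.043, 0.078], 0.83)]
dial_centre [([0.671, -0.046, 0.077], 0.84)]
0.8
```

View pics/scene0.png

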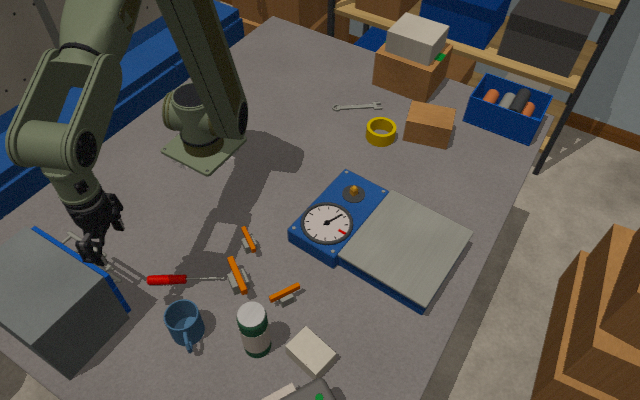

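View pics/top0.png

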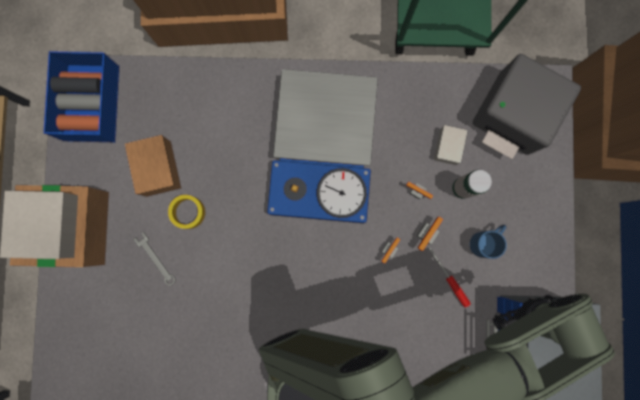

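The largest key is at top pixel (430,233), with smaller look-alikes at (390,250) and (418,190). The dial is at (341,192) with its red mark at (343,175), and the spindle is at (295,188). Next I measure these precisely.

```bash
cat >> h.py <<'E'
def cloud(cam,d):
    k=calibration(cam);K=np.array(k['K']);T=np.array(k['pose'])
    v,u=np.mgrid[0:400,0:640]
    P=np.stack([(u-K[0,2])/K[0,0]*d,(v-K[1,2])/K[1,1]*d,d],-1)
    return P@T[:3,:3].T+T[:3,3]
def topx(cam,u,v,z):  # pixel -> world at height z
    k=calibration(cam);K=np.array(k['K']);T=np.array(k['pose'])
    r=T[:3,:3]@np.array([(u-K[0,2])/K[0,0],(v-K[1,2])/K[1,1],1]); t=(z-T[2,3])/r[2]
    return T[:3,3]+t*r
E
python3 - <<'E'
from h import *
for c in ['scene','top']:
    im=cv2.imread(f'pics/{c}0.png'); d=np.load(f'{c}0.npy'); P=cloud(c,d)
    hsv=cv2.cvtColor(im,cv2.COLOR_BGR2HSV)
    m=((hsv[...,0]>5)&(hsv[...,0]<22)&(hsv[...,1]>170)&(hsv[...,2]>80)).astype(np.uint8)
    n,l,s,ce=cv2.connectedComponentsWithStats(m)
    for i in range(1,n):
        if s[i,4]>20:
            q=P[l==i]; q=q[q[:,2]>0.01]
            if len(q)<5 or not(0.3<q[:,0].mean()<.7): continue
            zt=np.percentile(q[:,2],90)
            vs,us=np.nonzero(l==i)
            q2=np.float32([topx(c,u,v,zt)[:2]*1000 for u,v in zip(us,vs)])
            print(c,ce[i].round(1),s[i,4],'zt',zt.round(3),cv2.minAreaRect(q2))
    # console plane
    h=(P[...,2]>.05)&(P[...,2]<.07)&(hsv[...,0]>100)&(hsv[...,0]<125)&(hsv[...,1]>150)&(P[...,0]>.4)&(P[...,0]<.8)&(P[...,1]>-.3)&(P[...,1]<.2)
    print(c,'console',h.sum(),cv2.minAreaRect(np.float32(P[h][:,:2]*1000)))
im=cv2.imread('pics/top0.png')[140:240,250:400]; cv2.imwrite('pics/topz.png',cv2.resize(im,None,fx=5,fy=5,interpolation=cv2.INTER_CUBIC))
im=cv2.imread('pics/scene0.png')[160:280,270:400]; cv2.imwrite('pics/scz.png',cv2.resize(im,None,fx=5,fy=5,interpolation=cv2.INTER_CUBIC))
E
```

```text
scene [353.3 190.4] 63 zt 0.093 ((551.6040649414062, 24.771615982055664), (19.994922637939453, 34.35697937011719), 29.708484649658203)
scene [248.4 238.9] 138 zt 0.054 ((381.23431396484375, -248.82162475585938), (13.305156707763672, 92.39702606201172), 57.69247055053711)
scene [237.2 275. ] 269 zt 0.069 ((431.9751281738281, -359.72747802734375), (17.587186813354492, 119.44544982910156), 57.77547836303711)
scene [284.2 291.9] 220 zt 0.054 ((556.5048828125, -330.18511962890625), (83.14561462402344, 18.79606056213379), 62.34040451049805)
scene console 2222 ((541.0465087890625, -34.5335693359375), (292.2132263183594, 156.56553649902344), 86.82158660888672)
top [418.7 189.8] 70 zt 0.053 ((551.4058227539062, -326.7646179199219), (75.23759460449219, 8.321751594543457), 61.616249084472656)
top [429.4 233.5] 153 zt 0.07 ((426.4311828613281, -354.4681091308594), (13.553417205810547, 102.837890625), 58.403221130371094)
top [389.9 250.1] 61 zt 0.055 ((375.9104919433594, -244.39727783203125), (7.3437347412109375, 75.156005859375), 57.884098052978516)
top console 2522 ((545.1361083984375, -35.318572998046875), (281.809326171875, 162.113037109375), 86.34577178955078)
```

View pics/topz.png

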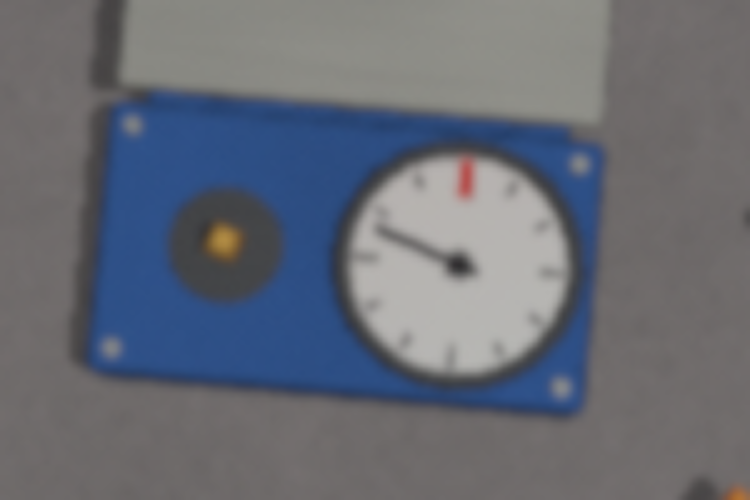

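View pics/scz.png

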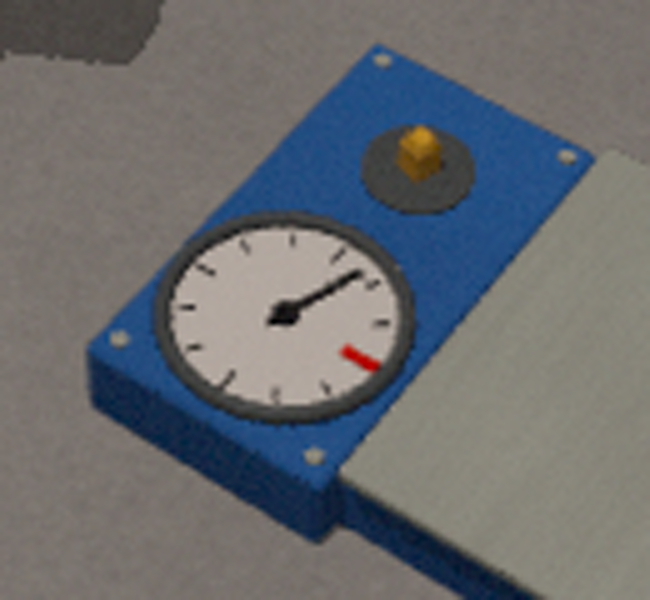

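```bash
python3 - <<'E'
from h import *
from scipy.spatial.transform import Rotation as R
o=observe(); print(R.from_rotvec(o['tool_rot']).as_matrix().round(3))
k=calibration('wrist'); print({a:np.round(b,3).tolist() for a,b in k.items()})
# spindle / dial in top
for n,(u,v),z in [('spindle top',(223,240),.091),('collar',(226,245),.063),('dial',(459,265),.066),('mark',(466,178),.066),('tip',(377,229),.066)]:
    print(n,topx('top',250+u/5-.4,140+v/5-.4,z).round(4))
for n,(u,v),z in [('spindle top',(421,133),.091),('collar',(418,170),.063),('dial',(284,314),.066),('mark',(361,359),.066),('tip',(360,272),.066)]:
    print(n,topx('scene',270+u/5-.4,160+v/5-.4,z).round(4))
E
```

```text
[[ 0.     0.417 -0.909]
 [-0.    -0.909 -0.417]
 [-1.     0.     0.   ]]
{'K': [[309.707, 0.0, 315.791], [0.0, 309.707, 193.891], [0.0, 0.0, 1.0]], 'mount': [[-0.0, -0.311, 0.95, -0.142], [1.0, 0.0, 0.001, -0.001], [-0.0, 0.95, 0.311, -0.079], [0.0, 0.0, 0.0, 1.0]]}
spindle top [0.5458 0.0339 0.091 ]
collar [0.5461 0.0336 0.063 ]
dial [ 0.5373 -0.101   0.066 ]
mark [ 0.5878 -0.1041  0.066 ]
tip [ 0.557  -0.0534  0.066 ]
spindle top [0.5435 0.0412 0.091 ]
collar [0.5456 0.0377 0.063 ]
dial [ 0.5357 -0.0959  0.066 ]
mark [ 0.5872 -0.0995  0.066 ]
tip [ 0.5562 -0.0478  0.066 ]
```

Pointer is about +71° from the zero mark, scale yaw about -3.9°, spindle near (0.546, 0.036). Next, a wrist look over the spindle.

play_rows(deltas=[{"dx": 306,"dy": 559,"dz": -20,"twist": 2.16},{"dx": 306,"dy": 559,"dz": -20,"twist": 2.16},{"dx": 306,"dy": 559,"dz": -20,"twist": 2.16},{"dx": 306,"dy": 559,"dz": -20,"twist": 2.16},{"dx": 306,"dy": 559,"dz": -20,"twist": 2.16},{"dx": 306,"dy": 559,"dz": -20,"twist": 2.16},{"dx": 306,"dy": 559,"dz": -20,"twist": 2.16},{"dx": 306,"dy": 559,"dz": -20,"twist": 2.16},{"dx": 306,"dy": 559,"dz": -20,"twist": 2.16},{"dx": 306,"dy": 559,"dz": -20,"twist": 2.16},{"dx": 306,"dy": 559,"dz": -20,"twist": 2.16},{"dx": 306,"dy": 559,"dz": -20,"twist": 2.16},{"dx": 306,"dy": 559,"dz": -20,"twist": 2.16},{"dx": 306,"dy": 559,"dz": -20,"twist": 2.16},{"dx": 306,"dy": 559,"dz": -20,"twist": 2.16},{"dx": 306,"dy": 559,"dz": -20,"twist": 2.16},{"dx": 306,"dy": 559,"dz": -20,"twist": 2.16},{"dx": 306,"dy": 559,"dz": -20,"twist": 2.16}], fingers=80)

```text
clock: 2.6
eef_pos: [0.5455, 0.036, 0.2115]
tool_rot: [0.434, 1.527, -0.433]
force: [0.2, 0.3, 0.8]
width: 0.0584
```

```bash
cat >> h.py <<'E'
from scipy.spatial.transform import Rotation as R
def tool(o):
    T=np.eye(4);T[:3,:3]=R.from_rotvec(o['tool_rot']).as_matrix();T[:3,3]=o['eef_pos'];return T
def az(o): 
    y=tool(o)[:3,1]; return np.degrees(np.arctan2(y[1],y[0]))
def wtop(T,u,v,z):
    k=calibration('wrist');K=np.array(k['K']);M=T@np.array(k['mount'])
    a=np.array([(u-K[0,2])/K[0,0],(v-K[1,2])/K[1,1]]);r=np.linalg.norm(a)
    d=np.r_[a/r*np.sin(r),np.cos(r)] if r>0 else np.array([0,0,1.])
    d=M[:3,:3]@d; return M[:3,3]+(z-M[2,3])/d[2]*d
def rectify(im,T,cx,cy,z,size,px):
    # orthographic map of plane z: up=+x, left=+y ; px per m
    k=calibration('wrist');K=np.array(k['K']);M=np.linalg.inv(T@np.array(k['mount']))
    n=int(size*px);j,i=np.meshgrid(np.arange(n),np.arange(n))
    X=cx+(n/2-i)/px;Y=cy+(n/2-j)/px
    P=np.stack([X,Y,np.full(X.shape,z)],-1)@M[:3,:3].T+M[:3,3]
    rr=np.hypot(P[...,0],P[...,1]);th=np.arctan2(rr,P[...,2])
    s=th/np.maximum(rr,1e-9)*K[0,0]
    return cv2.remap(im,(P[...,0]*s+K[0,2]).astype(np.float32),(P[...,1]*s+K[1,2]).astype(np.float32),cv2.INTER_CUBIC)
E
python3 - <<'E'
from h import *
o=observe();T=tool(o);print(o['clock'],o['eef_pos'].round(4),az(o),o['width'],o['qpos'].round(3))
p,d=snapshot('wrist');cv2.imwrite('pics/w1.png',p);np.save('w1.npy',T)
a=rectify(p,T,.546,.036,.091,.12,5000);cv2.imwrite('pics/w1r.png',a)
for q in ['spindle_seat']:
    for b in boxes_of('wrist',q):
        M=T@np.array(calibration('wrist')['mount']);print(q,(M[:3,:3]@np.array(b['at'])+M[:3,3]).round(4),b['confidence'])
E
```

```text
2.6 [0.5455 0.036  0.2115] 58.30420708173797 0.058374051256993444 [ 0.045  0.289  1.661  0.     1.191 -0.973]
spindle_seat [0.539  0.0413 0.0872] 0.59
```

View pics/w1.png

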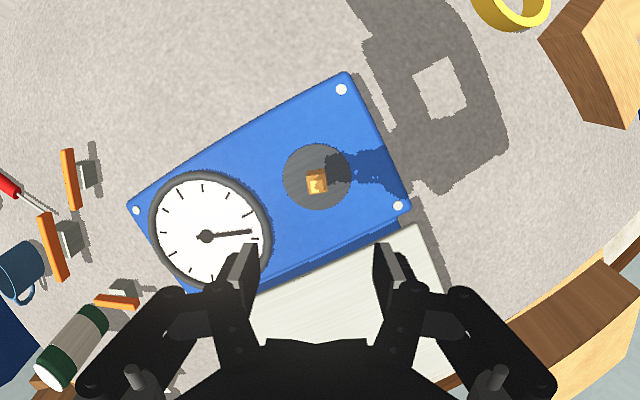

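View pics/w1r.png

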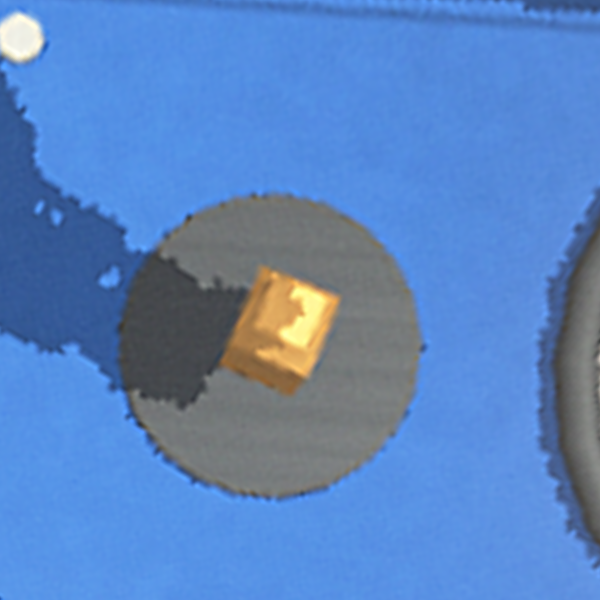

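The rectified view shows the spindle flats with an edge from (262,265) to (342,297), i.e. about -22° mod 90, which agrees with gear and pointer. I fit the collar next.

```bash
python3 - <<'E'
from h import *
T=np.load('w1.npy');p=cv2.imread('pics/w1.png')
a=rectify(p,T,.546,.036,.063,.12,5000)
hsv=cv2.cvtColor(a,cv2.COLOR_BGR2HSV)
m=((hsv[...,1]<80)|((hsv[...,0]>8)&(hsv[...,0]<30))).astype(np.uint8)
m=cv2.morphologyEx(m,cv2.MORPH_OPEN,np.ones((7,7)));m=cv2.morphologyEx(m,cv2.MORPH_CLOSE,np.ones((15,15)))
c=[x for x in cv2.findContours(m,cv2.RETR_EXTERNAL,cv2.CHAIN_APPROX_NONE)[0] if 60000<cv2.contourArea(x)<130000]
for x in c:
    h=cv2.convexHull(x);(u,v),r=cv2.minEnclosingCircle(h);e=cv2.fitEllipse(h);print('circ',.546+(300-v)/5000,.036+(300-u)/5000,r/5,'ell',.546+(300-e[0][1])/5000,.036+(300-e[0][0])/5000,np.array(e[1])/5)
# spindle mask, plane .091 - vs .063
b=rectify(p,T,.546,.036,.091,.06,10000);cv2.imwrite('pics/w1s.png',b)
# dial
D=rectify(p,T,.537,-.1,.066,.16,5000);cv2.imwrite('pics/w1d.png',D[:,:])
M=T@np.array(calibration('wrist')['mount']);print('cam',M[:3,3].round(3))
# key in wrist picture
for b in boxes_of('wrist','key')+boxes_of('wrist','key_grip'):
    print((M[:3,:3]@np.array(b['at'])+M[:3,3]).round(4),b['confidence'])
E
```

```text
circ 0.5434209777832032 0.038179858398437495 33.61689758300781 ell 0.5433592834472657 0.03817683715820312 [66.62613525 66.89175415]
cam [0.477 0.079 0.353]
[ 0.4269 -0.344   0.0433] 0.89
[ 0.5479 -0.3123  0.0344] 0.75
[ 0.3752 -0.2353  0.0371] 0.73
[ 0.5585 -0.0007  0.0636] 0.27
[ 0.4284 -0.3389  0.0485] 0.95
[ 0.547  -0.315   0.0404] 0.75
[ 0.3785 -0.2401  0.0356] 0.58
[ 0.559  -0.4372  0.1103] 0.52
```

View pics/w1s.png

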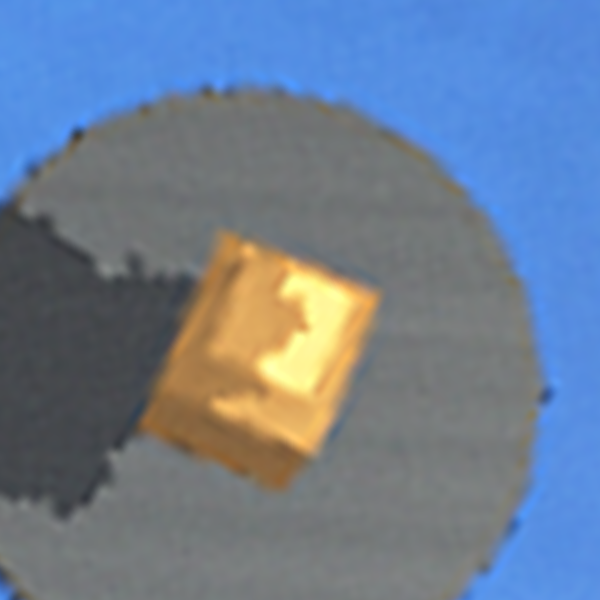

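View pics/w1d.png

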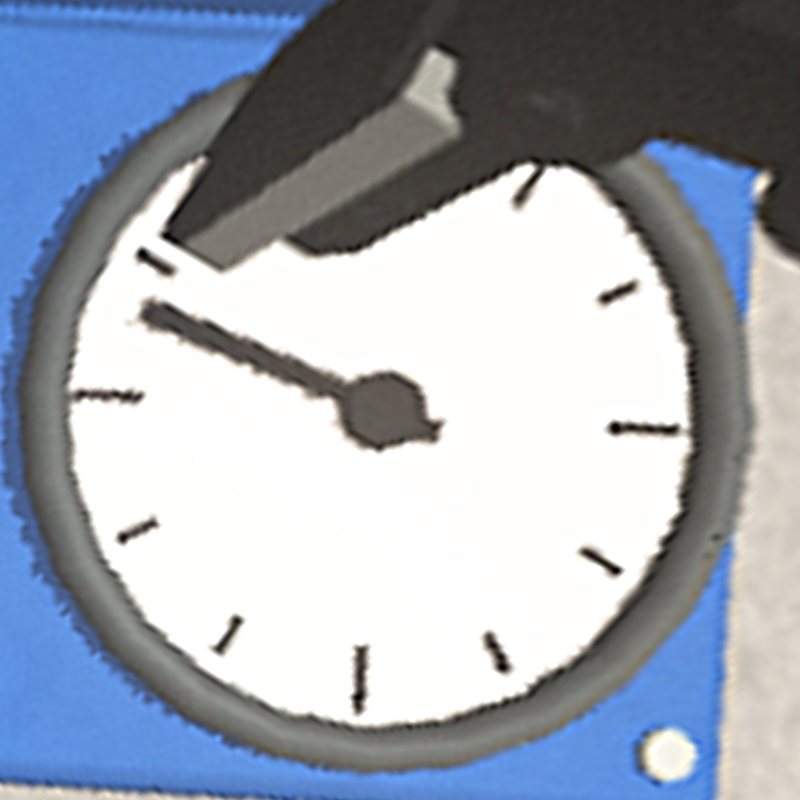

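Spindle by wrist: (0.5434, 0.0382), flats at about -22°, pointer about +71°. Now over the key.

play_rows(deltas=[{"dx": -117,"dy": -394,"dz": -20},{"dx": -117,"dy": -394,"dz": -20},{"dx": -117,"dy": -394,"dz": -20},{"dx": -117,"dy": -394,"dz": -20},{"dx": -117,"dy": -394,"dz": -20},{"dx": -117,"dy": -394,"dz": -20},{"dx": -117,"dy": -394,"dz": -20},{"dx": -117,"dy": -394,"dz": -20},{"dx": -117,"dy": -394,"dz": -20},{"dx": -117,"dy": -394,"dz": -20},{"dx": -117,"dy": -394,"dz": -20},{"dx": -117,"dy": -394,"dz": -20}])

```text
$.deltas[0]: bad value
```

```bash
python3 - <<'E'
from h import *
o=observe();T=tool(o);print(o['clock'],o['eef_pos'].round(4),az(o),o['width'],o['qpos'].round(3))
p,d=snapshot('wrist');cv2.imwrite('pics/w2.png',p);np.save('w2.npy',T)
a=rectify(p,T,.429,-.357,.066,.16,4000);cv2.imwrite('pics/w2r.png',a)
hsv=cv2.cvtColor(a,cv2.COLOR_BGR2HSV)
m=((hsv[...,0]>5)&(hsv[...,0]<22)&(hsv[...,1]>150)).astype(np.uint8)
for V in (0,200):
    mm=m*(hsv[...,2]>V).astype(np.uint8)
    for c in cv2.findContours(mm,cv2.RETR_EXTERNAL,cv2.CHAIN_APPROX_NONE)[0]:
        if cv2.contourArea(c)>3000:
            (u,v),s,g=cv2.minAreaRect(c);print(V,.429+(320-v)/4000,-.357+(320-u)/4000,np.array(s)/4,g)
E
```

```text
2.8 [0.5456 0.036  0.2114] 58.338083781704185 0.058976715187163305 [ 0.045  0.289  1.661  0.     1.191 -0.973]
0 0.42842573547363283 -0.3378845558166504 [ 44.40727234 117.36481476] 32.47119140625
200 0.42428768920898435 -0.3516665344238281 [ 16.99221802 109.51161957] 32.248435974121094
```

View pics/w2.png

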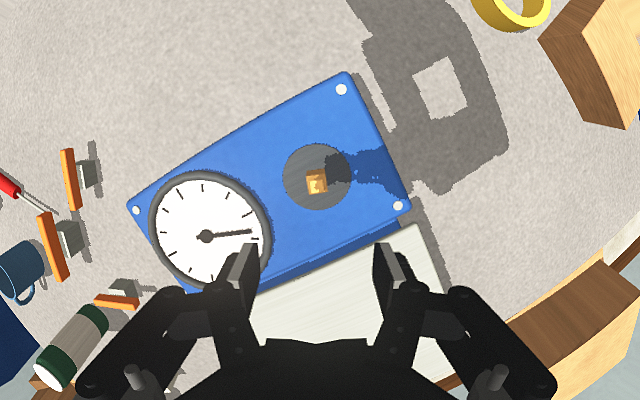

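View pics/w2r.png

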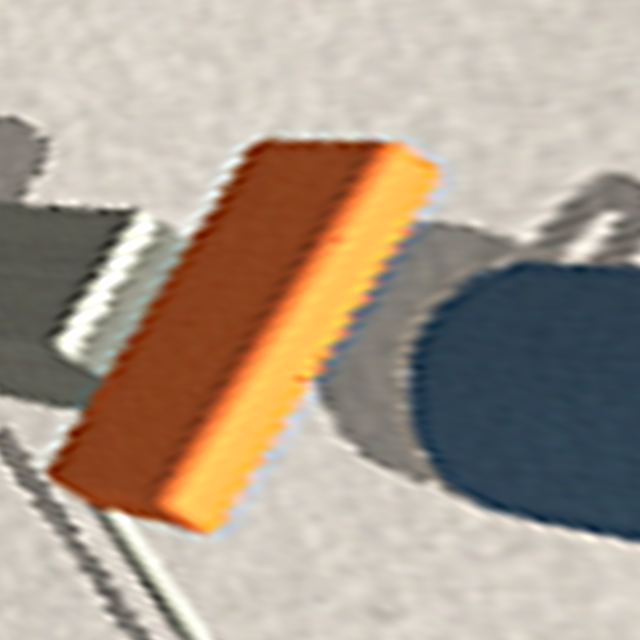

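The call was refused for missing "twist"; the arm didn't move. Even from here the wrist view puts the key at (0.424,-0.352), bar az about -32°. Repeating the move with all fields.

play_rows(deltas=[{"dx": -118,"dy": -392,"dz": -20,"twist": 0},{"dx": -118,"dy": -392,"dz": -20,"twist": 0},{"dx": -118,"dy": -392,"dz": -20,"twist": 0},{"dx": -118,"dy": -392,"dz": -20,"twist": 0},{"dx": -118,"dy": -392,"dz": -20,"twist": 0},{"dx": -118,"dy": -392,"dz": -20,"twist": 0},{"dx": -118,"dy": -392,"dz": -20,"twist": 0},{"dx": -118,"dy": -392,"dz": -20,"twist": 0},{"dx": -118,"dy": -392,"dz": -20,"twist": 0},{"dx": -118,"dy": -392,"dz": -20,"twist": 0},{"dx": -118,"dy": -392,"dz": -20,"twist": 0}])

```text
clock: 3.95
eef_pos: [0.4277, -0.3547, 0.1913]
tool_rot: [0.433, 1.528, -0.432]
force: [-0.4, 0.2, -0.1]
width: 0.0586
```

```bash
python3 - <<'E'
from h import *
o=observe();T=tool(o);print(o['clock'],o['eef_pos'].round(4),az(o),o['width'],o['qpos'].round(3))
p,d=snapshot('wrist');cv2.imwrite('pics/w3.png',p);np.save('w3.npy',T)
a=rectify(p,T,.429,-.357,.066,.16,4000);cv2.imwrite('pics/w3r.png',a)
hsv=cv2.cvtColor(a,cv2.COLOR_BGR2HSV)
m=((hsv[...,0]>5)&(hsv[...,0]<22)&(hsv[...,1]>150)).astype(np.uint8)
for V in (0,200):
    mm=m*(hsv[...,2]>V).astype(np.uint8)
    for c in cv2.findContours(mm,cv2.RETR_EXTERNAL,cv2.CHAIN_APPROX_NONE)[0]:
        if cv2.contourArea(c)>3000:
            (u,v),s,g=cv2.minAreaRect(c);print(V,.429+(320-v)/4000,-.357+(320-u)/4000,np.array(s)/4,g)
E
```

```text
3.95 [ 0.4277 -0.3547  0.1913] 58.38088626881865 0.058607644123837135 [-7.140e-01  3.180e-01  1.672e+00  1.000e-03  1.152e+00 -1.733e+00]
0 0.42265260314941405 -0.353563117980957 [ 15.93533802 109.61313629] 32.43255615234375
200 0.42341152191162107 -0.35374156951904295 [ 15.76746655 108.06677246] 32.0053825378418
```

View pics/w3.png

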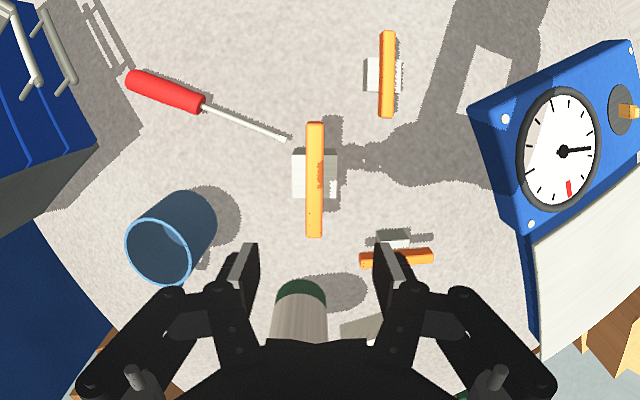

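View pics/w3r.png

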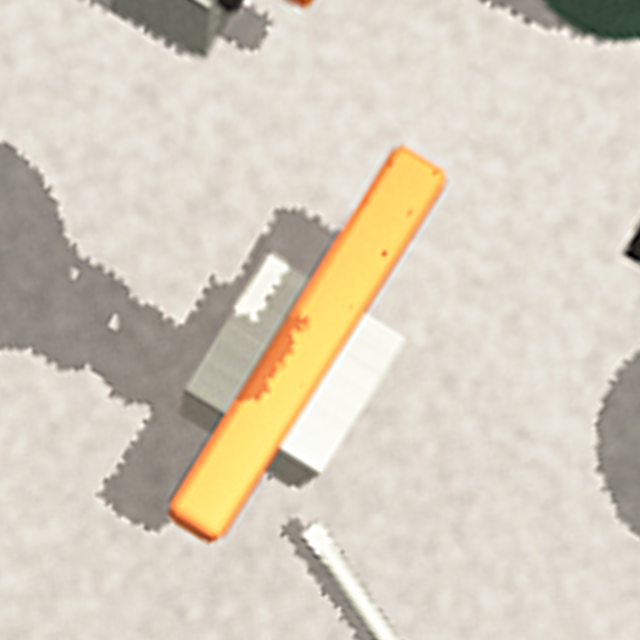

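Key at (0.4227,-0.3536), bar az -32.4°, and the view confirms the largest of the three. Descending to grasp just above the socket.

play_rows(deltas=[{"dx": -5,"dy": 1,"dz": -30,"twist": -0.014},{"dx": -5,"dy": 1,"dz": -70,"twist": -0.014},{"dx": -5,"dy": 1,"dz": -105,"twist": -0.014},{"dx": -5,"dy": 1,"dz": -130,"twist": -0.014},{"dx": -5,"dy": 1,"dz": -143,"twist": -0.014},{"dx": -5,"dy": 1,"dz": -149,"twist": -0.014},{"dx": -5,"dy": 1,"dz": -149,"twist": -0.014}])

```text
clock: 4.7
eef_pos: [0.4232, -0.3542, 0.0425]
tool_rot: [0.442, 1.525, -0.442]
force: [-0.0, 0.5, -0.1]
width: 0.0588
```

play_rows(deltas=[{"dx": 0,"dy": 0,"dz": 0,"twist": 0},{"dx": 0,"dy": 0,"dz": 0,"twist": 0},{"dx": 0,"dy": 0,"dz": 0,"twist": 0},{"dx": 0,"dy": 0,"dz": 0,"twist": 0},{"dx": 0,"dy": 0,"dz": 0,"twist": 0},{"dx": 0,"dy": 0,"dz": 0,"twist": 0},{"dx": 0,"dy": 0,"dz": 0,"twist": 0}], fingers=255, squeeze=100)

```text
clock: 5.4
eef_pos: [0.4231, -0.3551, 0.0435]
tool_rot: [0.443, 1.523, -0.444]
force: [0.6, 1.1, 6.8]
width: 0.014
```

```bash
python3 - <<'E'
from h import *
o=observe();print(o['clock'],o['eef_pos'].round(4),az(o),o['width'],o['force'].round(1))
p,d=snapshot('wrist');cv2.imwrite('pics/w4.png',p)
E
```

```text
5.4 [ 0.4231 -0.3551  0.0435] 57.568521658160336 0.01404660625013284 [0.6 1.1 6.8]
```

View pics/w4.png

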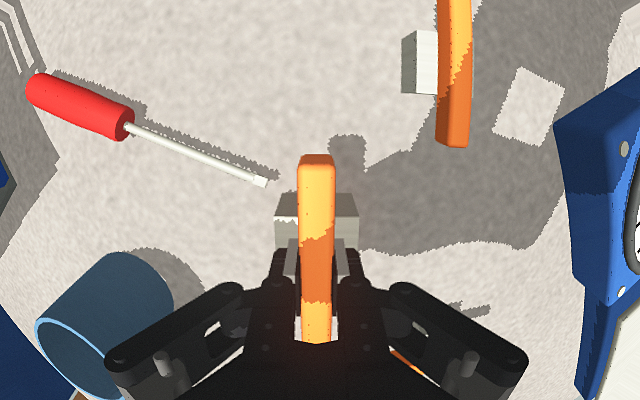

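Key gripped (width 14 mm). Lifting, then carrying it over the spindle with a +10° turn.

play_rows(deltas=[{"dx": 0,"dy": 0,"dz": 20,"twist": 0},{"dx": 0,"dy": 0,"dz": 55,"twist": 0},{"dx": 0,"dy": 0,"dz": 95,"twist": 0},{"dx": 5,"dy": 18,"dz": 110,"twist": 0.01},{"dx": 15,"dy": 50,"dz": 115,"twist": 0.03},{"dx": 28,"dy": 92,"dz": 115,"twist": 0.05},{"dx": 42,"dy": 136,"dz": 115,"twist": 0.07},{"dx": 56,"dy": 181,"dz": 115,"twist": 0.09},{"dx": 70,"dy": 227,"dz": 115,"twist": 0.11},{"dx": 84,"dy": 273,"dz": 115,"twist": 0.13},{"dx": 98,"dy": 316,"dz": 115,"twist": 0.15},{"dx": 109,"dy": 353,"dz": 115,"twist": 0.165},{"dx": 116,"dy": 376,"dz": 115,"twist": 0.175},{"dx": 120,"dy": 388,"dz": 115,"twist": 0.178},{"dx": 121,"dy": 392.5,"dz": 115,"twist": 0.178},{"dx": 121,"dy": 392.5,"dz": 115,"twist": 0.178},{"dx": 121,"dy": 392.5,"dz": 115,"twist": 0.178}])

```text
clock: 7.15
eef_pos: [0.5431, 0.0366, 0.1571]
tool_rot: [0.305, 1.55, -0.306]
force: [0.4, -0.3, -1.9]
width: 0.0137
```

```bash
python3 - <<'E'
from h import *
o=observe();T=tool(o);print(o['clock'],o['eef_pos'].round(4),az(o),o['width'],o['force'].round(1),o['qpos'].round(2))
out=[]
p,d=snapshot('wrist');cv2.imwrite('pics/w5.png',p)
p,d=snapshot('scene');cv2.imwrite('pics/s5.png',cv2.resize(p[130:260,270:430],None,fx=4.5,fy=4.5,interpolation=cv2.INTER_CUBIC))
p,d=snapshot('top');cv2.imwrite('pics/t5.png',cv2.resize(p[140:240,230:400],None,fx=4.5,fy=4.5,interpolation=cv2.INTER_CUBIC))
E
```

```text
7.15 [0.5431 0.0366 0.1571] 67.71344573889294 0.01372135336773694 [ 0.4 -0.3 -1.9] [ 0.05  0.33  1.75 -0.    1.06 -1.14]
```

View pics/w5.png

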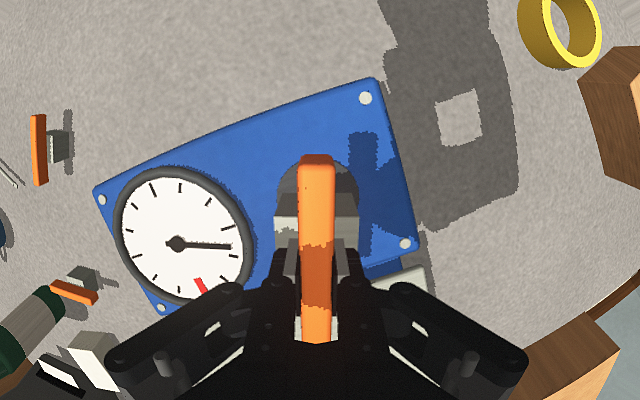

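View pics/s5.png

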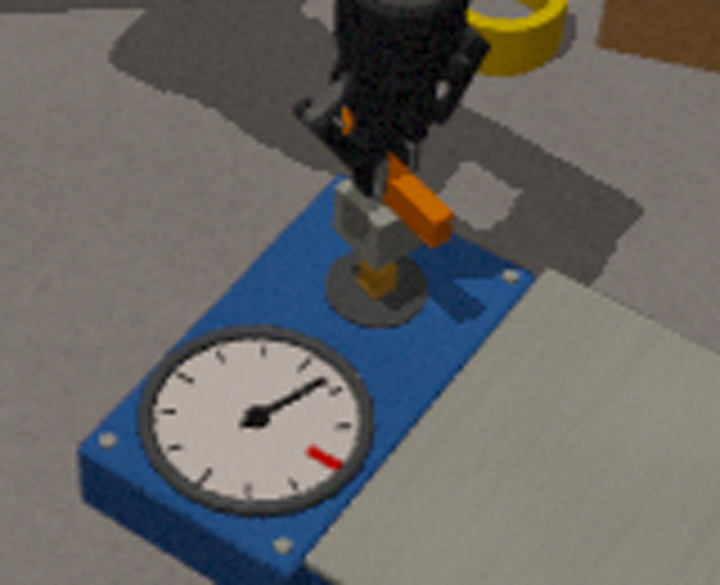

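View pics/t5.png

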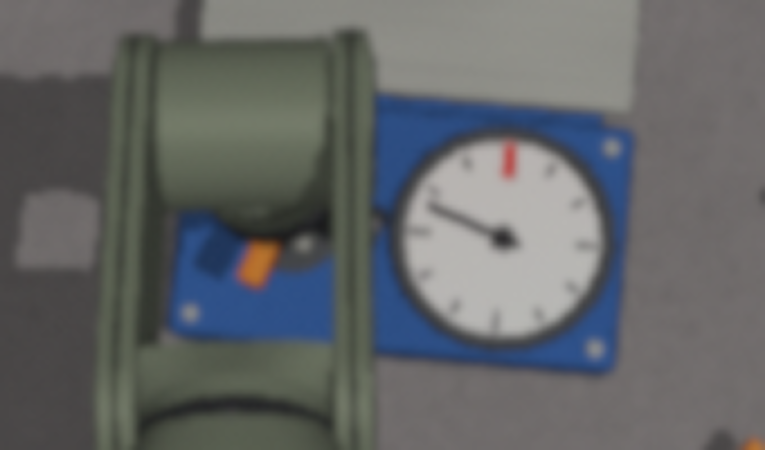

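At hover, measured TCP is (0.5431, 0.0366) and the scene view shows the socket about 1–2 mm left of the spindle axis. I correct by (+1.4, +1.2) mm and descend partway.

play_rows(deltas=[{"dx": 1.4,"dy": 1.2,"dz": -5,"twist": 0},{"dx": 1.4,"dy": 1.2,"dz": -12,"twist": 0},{"dx": 1.4,"dy": 1.2,"dz": -18,"twist": 0},{"dx": 1.4,"dy": 1.2,"dz": -22,"twist": 0},{"dx": 1.4,"dy": 1.2,"dz": -25,"twist": 0},{"dx": 1.4,"dy": 1.2,"dz": -28,"twist": 0},{"dx": 1.4,"dy": 1.2,"dz": -28,"twist": 0}])

```text
clock: 8.0
eef_pos: [0.5448, 0.0389, 0.1289]
tool_rot: [0.304, 1.55, -0.304]
force: [-0.4, -0.5, -3.2]
width: 0.0141
```

```bash
python3 - <<'E'
from h import *
o=observe();T=tool(o);print(o['clock'],o['eef_pos'].round(4),az(o),o['width'],o['force'].round(1),o['moment'].round(2))
p,d=snapshot('scene');cv2.imwrite('pics/s6.png',cv2.resize(p[150:240,300:420],None,fx=6,fy=6,interpolation=cv2.INTER_CUBIC))
E
```

```text
8.0 [0.5448 0.0389 0.1289] 67.78588839489726 0.014051000257516584 [-0.4 -0.5 -3.2] [-0.08 -0.05 -0.1 ]
```

View pics/s6.png

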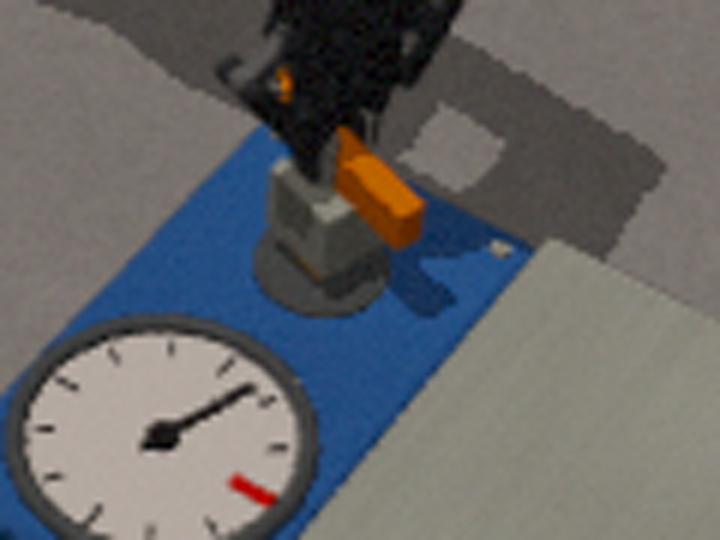

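No contact force with the foot about 6 mm below the spindle's top, so it is entering freely. Continuing down.

play_rows(deltas=[{"dx": 0,"dy": 0,"dz": -3,"twist": 0},{"dx": 0,"dy": 0,"dz": -6,"twist": 0},{"dx": 0,"dy": 0,"dz": -9,"twist": 0},{"dx": 0,"dy": 0,"dz": -12,"twist": 0},{"dx": 0,"dy": 0,"dz": -12,"twist": 0}])

```text
clock: 8.55
eef_pos: [0.5443, 0.0386, 0.1165]
tool_rot: [0.303, 1.551, -0.305]
force: [-2.4, -2.6, -4.9]
width: 0.014
```

```bash
python3 - <<'E'
from h import *
o=observe();T=tool(o);print(o['clock'],o['eef_pos'].round(4),az(o),o['width'],o['force'].round(1),o['moment'].round(2))
E
```

```text
8.55 [0.5443 0.0386 0.1165] 67.79139246768065 0.013990016815036085 [-2.4 -2.6 -4.9] [-0.76  0.47  0.08]
```

Foot about 73 mm up with only small side forces of roughly 3 N. I ease toward (-0.4, -0.4) mm and go down to the collar.

play_rows(deltas=[{"dx": -0.4,"dy": -0.4,"dz": -3,"twist": 0},{"dx": -0.4,"dy": -0.4,"dz": -6,"twist": 0},{"dx": -0.4,"dy": -0.4,"dz": -8,"twist": 0},{"dx": -0.4,"dy": -0.4,"dz": -9.5,"twist": 0},{"dx": -0.4,"dy": -0.4,"dz": -10.5,"twist": 0},{"dx": -0.4,"dy": -0.4,"dz": -10.5,"twist": 0}])

```text
clock: 9.15
eef_pos: [0.5444, 0.0385, 0.1065]
tool_rot: [0.304, 1.55, -0.304]
force: [-1.8, -3.4, -3.0]
width: 0.0136
```

```bash
python3 - <<'E'
from h import *
o=observe();T=tool(o);print(o['clock'],o['eef_pos'].round(4),az(o),o['width'],o['force'].round(1),o['moment'].round(2))
p,d=snapshot('scene');cv2.imwrite('pics/s7.png',cv2.resize(p[150:240,300:420],None,fx=6,fy=6,interpolation=cv2.INTER_CUBIC))
E
```

```text
9.15 [0.5444 0.0385 0.1065] 67.78681683107287 0.013593659021077717 [-1.8 -3.4 -3. ] [-0.83  0.52  0.1 ]
```

View pics/s7.png

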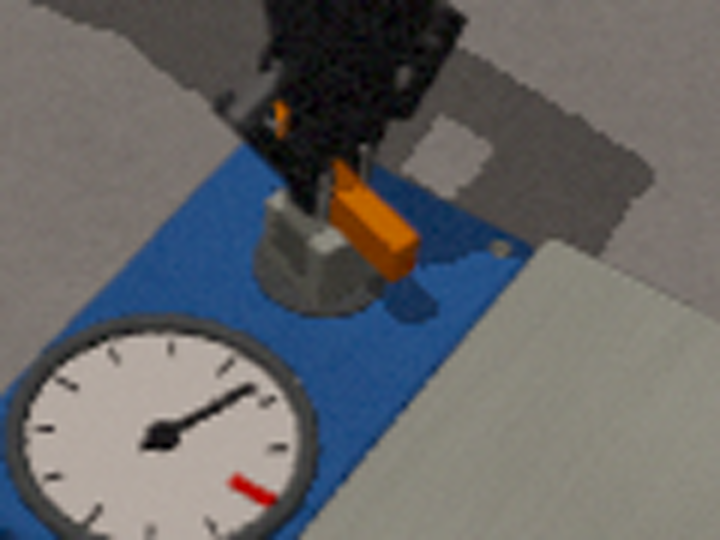

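Key nearly home; pressing gently to feel the collar.

play_rows(deltas=[{"dx": 0,"dy": -0.3,"dz": -0.6,"twist": 0},{"dx": 0,"dy": -0.3,"dz": -1.2,"twist": 0},{"dx": 0,"dy": -0.3,"dz": -1.8,"twist": 0},{"dx": 0,"dy": -0.3,"dz": -1.8,"twist": 0}])

```text
clock: 9.6
eef_pos: [0.5446, 0.0385, 0.1064]
tool_rot: [0.305, 1.549, -0.304]
force: [-4.2, -2.6, 7.3]
width: 0.014
```

```bash
python3 - <<'E'
from h import *
o=observe();T=tool(o);print(o['clock'],o['eef_pos'].round(4),az(o),o['width'],o['force'].round(1),o['moment'].round(2))
E
```

```text
9.6 [0.5446 0.0385 0.1064] 67.77255657618676 0.013974977561691223 [-4.2 -2.6  7.3] [-0.76  0.96 -0.09]
```

Collar contact at TCP z 0.1064 as expected, so the key is home. The bore leaves about ±9° of slack, so I turn clockwise 1.1 rad first and then measure.

play_rows(deltas=[{"dx": 0,"dy": 0,"dz": 0.4,"twist": -0.06},{"dx": -0.1,"dy": 0,"dz": 0.4,"twist": -0.14},{"dx": -0.2,"dy": -0.1,"dz": 0.4,"twist": -0.24},{"dx": -0.2,"dy": -0.1,"dz": 0.4,"twist": -0.34},{"dx": -0.3,"dy": -0.2,"dz": 0.4,"twist": -0.44},{"dx": -0.4,"dy": -0.2,"dz": 0.4,"twist": -0.54},{"dx": -0.4,"dy": -0.3,"dz": 0.4,"twist": -0.64},{"dx": -0.5,"dy": -0.3,"dz": 0.4,"twist": -0.74},{"dx": -0.6,"dy": -0.4,"dz": 0.4,"twist": -0.84},{"dx": -0.6,"dy": -0.4,"dz": 0.4,"twist": -0.94},{"dx": -0.7,"dy": -0.5,"dz": 0.4,"twist": -1.02},{"dx": -0.7,"dy": -0.5,"dz": 0.4,"twist": -1.08},{"dx": -0.7,"dy": -0.5,"dz": 0.4,"twist": -1.1},{"dx": -0.7,"dy": -0.5,"dz": 0.4,"twist": -1.1}])

```text
clock: 11.0
eef_pos: [0.5446, 0.0391, 0.1065]
tool_rot: [1.151, 1.247, -1.145]
force: [-3.0, 2.2, 6.2]
width: 0.014
```

```bash
cat >> h.py <<'E'
def planerect(im,cam,cx,cy,z,size,px):
    k=calibration(cam);K=np.array(k['K']);Ti=np.linalg.inv(np.array(k['pose']))
    n=int(size*px);j,i=np.meshgrid(np.arange(n),np.arange(n))
    P=np.stack([cx+(n/2-i)/px,cy+(n/2-j)/px,np.full(j.shape,z)],-1)@Ti[:3,:3].T+Ti[:3,3]
    return cv2.remap(im,(P[...,0]/P[...,2]*K[0,0]+K[0,2]).astype(np.float32),(P[...,1]/P[...,2]*K[1,1]+K[1,2]).astype(np.float32),cv2.INTER_CUBIC)
def rep(tag):
    o=observe();T=tool(o);print(o['clock'],o['eef_pos'].round(4),'az',az(o).round(2),o['width'].round(4),o['force'].round(1),o['moment'].round(2),o['qpos'].round(2))
    t,_=snapshot('top');s,_=snapshot('scene');w,_=snapshot('wrist')
    cv2.imwrite(f'pics/t{tag}.png',t);cv2.imwrite(f'pics/s{tag}.png',s);cv2.imwrite(f'pics/w{tag}.png',w)
    a=planerect(t,'top',.5373,-.101,.066,.15,2600);b=planerect(s,'scene',.5357,-.0959,.066,.15,2600)
    cv2.imwrite(f'pics/d{tag}.png',np.hstack([a,b]))
    return T
E
python3 - <<'E'
from h import *
T=rep('8');np.save('w8.npy',T)
E
```

```text
Traceback (most recent call last):
  File "h.py", line 39, in rep
    o=observe();T=tool(o);print(o['clock'],o['eef_pos'].round(4),'az',az(o).round(2),o['width'].round(4),o['force'].round(1),o['moment'].round(2),o['qpos'].round(2))
                                                                                     ^^^^^^^^^^^^^^^^
AttributeError: 'float' object has no attribute 'round'
```

```bash
sed -i "s/o\['width'\].round(4)/round(o['width'],4)/" h.py; python3 - <<'E'
from h import *
T=rep('8');np.save('w8.npy',T)
E
```

```text
11.0 [0.5446 0.0391 0.1065] az 4.75 0.014 [-3.   2.2  6.2] [0.27 0.83 0.07] [ 0.05  0.38  1.81  0.    0.94 -0.04]
```

View pics/d8.png

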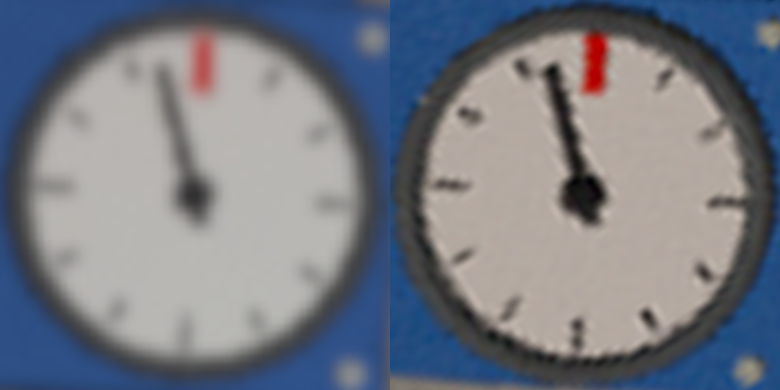

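View pics/w8.png

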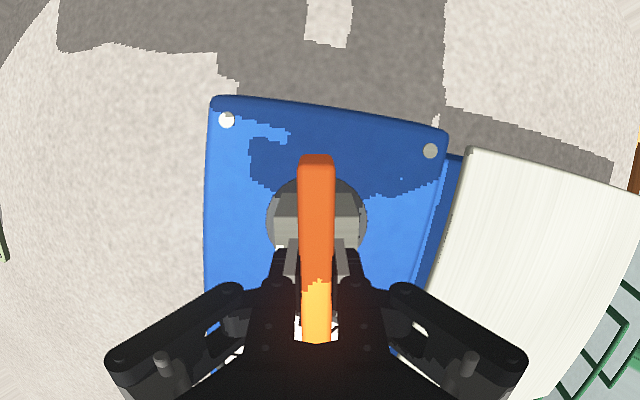

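Top and scene views show the pointer about 18° short of the mark. I measure this in code.

```bash
cat >> h.py <<'E'
def pang(tag):
    for cam,cx,cy,f in [('top',.5373,-.101,'t'),('scene',.5357,-.0959,'s')]:
        im=cv2.imread(f'pics/{f}{tag}.png'); px=8000;n=1200
        a=planerect(im,cam,cx,cy,.066,.15,px);hsv=cv2.cvtColor(a,cv2.COLOR_BGR2HSV)
        # dial disc: non-blue bright face -> circle centre
        face=((hsv[...,1]<70)&(hsv[...,2]>110)).astype(np.uint8)
        c=max(cv2.findContours(cv2.morphologyEx(face,cv2.MORPH_CLOSE,np.ones((41,41))),cv2.RETR_EXTERNAL,cv2.CHAIN_APPROX_NONE)[0],key=cv2.contourArea)
        (u0,v0),ax,_=cv2.fitEllipse(cv2.convexHull(c))
        j,i=np.meshgrid(np.arange(n),np.arange(n));
        red=((hsv[...,0]<10)|(hsv[...,0]>170))&(hsv[...,1]>110)&(hsv[...,2]>60)
        rr=np.hypot(j-u0,i-v0)/8
        red&=(rr<62)
        dark=(a.max(-1)<(95 if cam=='top' else 80))
        hub=dark&(rr<12)
        # hub centre is biased by the tail; use face centre; pointer through annulus 18..42 mm (ticks lie outside)
        P=dark&(rr>14)&(rr<44)
        def A(m): 
            # mean angle
            y=(u0-j[m]);x=(v0-i[m]); return np.degrees(np.arctan2(y.mean(),x.mean()))
        print(cam,'centre',cx+(600-v0)/px,cy+(600-u0)/px,np.array(ax)/8,'mark',A(red).round(2),'ptr',A(P).round(2),P.sum(),'diff',(A(P)-A(red)).round(2))
        # line-fit
        pts=np.float32(np.stack([-(i[P]),-(j[P])],-1)); l=cv2.fitLine(pts,cv2.DIST_HUBER,0,.01,.01).ravel()
        an=np.degrees(np.arctan2(l[1],l[0])); print('  line az',an if abs(an)<95 else an-180*np.sign(an))
E
cp pics/top0.png pics/t0.png; cp pics/scene0.png pics/s0.png
python3 - <<'E'
from h import *
pang('0');pang('8')
E
```

```text
top centre 0.5376665161132812 -0.10037556457519532 [127.72769165 128.63050842] mark -4.11 ptr nan 0 diff nanh.py:63: RuntimeWarning: Mean of empty slice.
  y=(u0-j[m]);x=(v0-i[m]); return np.degrees(np.arctan2(y.mean(),x.mean()))
  ret = ret.dtype.type(ret / rcount)
Traceback (most recent call last):
  File "h.py", line 66, in pang
    pts=np.float32(np.stack([-(i[P]),-(j[P])],-1)); l=cv2.fitLine(pts,cv2.DIST_HUBER,0,.01,.01).ravel()
                                                      ~~~~~~~~~~~^^^^^^^^^^^^^^^^^^^^^^^^^^^^^^
cv2.error: OpenCV(4.12.0) /io/opencv/modules/imgproc/src/linefit.cpp:50: error: (-215:Assertion failed) count > 0 in function 'fitLine2D_wods'
```

```bash
sed -i "s/dark=(a.max(-1).*/g=a.mean(-1); dark=(g<0.8*np.median(g[rr<50]))\&~red/" h.py
python3 - <<'E'
from h import *
pang('0');pang('8')
E
```

```text
top centre 0.5376665161132812 -0.10037556457519532 [127.72769165 128.63050842] mark -4.11 ptr 60.79 14796 diff 64.9
  line az 72.03412
scene centre 0.5360947067260742 -0.0956777099609375 [124.26186371 126.59938049] mark -4.47 ptr 66.42 15988 diff 70.89
  line az 68.928535
top centre 0.5376541946411133 -0.10036219024658204 [127.90480042 128.7408905 ] mark -4.16 ptr 12.81 16335 diff 16.97
  line az 10.994093
scene centre 0.5360770751953124 -0.09568514099121093 [124.30508423 126.76048279] mark -4.43 ptr 14.81 16614 diff 19.24
  line az 13.6516695
```

```bash
sed -i "s/P=dark&(rr>14)&(rr<44)/P=dark\&(rr>13)\&(rr<37)\&(v0-i>-0.2*(u0-j))/" h.py
python3 - <<'E'
from h import *
pang('0');pang('8')
E
```

```text
top centre 0.5376665161132812 -0.10037556457519532 [127.72769165 128.63050842] mark -4.11 ptr 67.06 10898 diff 71.17
  line az 66.256516
scene centre 0.5360947067260742 -0.0956777099609375 [124.26186371 126.59938049] mark -4.47 ptr 67.97 12551 diff 72.43
  line az 66.53194
top centre 0.5376541946411133 -0.10036219024658204 [127.90480042 128.7408905 ] mark -4.16 ptr 14.85 12280 diff 19.01
  line az 14.251675
scene centre 0.5360770751953124 -0.09568514099121093 [124.30508423 126.76048279] mark -4.43 ptr 15.46 13010 diff 19.89
  line az 13.831939
```

Remaining angle is about 18.5°. Turning -0.29 rad more, then re-measuring.

play_rows(deltas=[{"dx": 0,"dy": 0,"dz": 0,"twist": -0.06},{"dx": 0,"dy": 0,"dz": 0,"twist": -0.14},{"dx": 0,"dy": 0,"dz": 0,"twist": -0.22},{"dx": 0,"dy": 0,"dz": 0,"twist": -0.27},{"dx": 0,"dy": 0,"dz": 0,"twist": -0.29},{"dx": 0,"dy": 0,"dz": 0,"twist": -0.29}])

```text
clock: 11.75
eef_pos: [0.5451, 0.0391, 0.1065]
tool_rot: [1.364, 1.104, -1.356]
force: [-1.9, 3.8, 5.5]
width: 0.014
```

```bash
python3 - <<'E'
from h import *
rep('9');pang('9')
E
```

```text
11.75 [0.5451 0.0391 0.1065] az -11.85 0.014 [-1.9  3.8  5.5] [0.48 0.57 0.09] [0.05 0.38 1.81 0.   0.94 0.25]
top centre 0.5376967971801758 -0.10035470581054688 [127.89771271 128.81192017] mark -4.16 ptr -1.66 12065 diff 2.5
  line az -1.6293058
scene centre 0.5360589782714843 -0.0957180160522461 [124.30023956 126.79532623] mark -5.13 ptr -1.28 12589 diff 3.84
  line az -1.486519
```

View pics/d9.png

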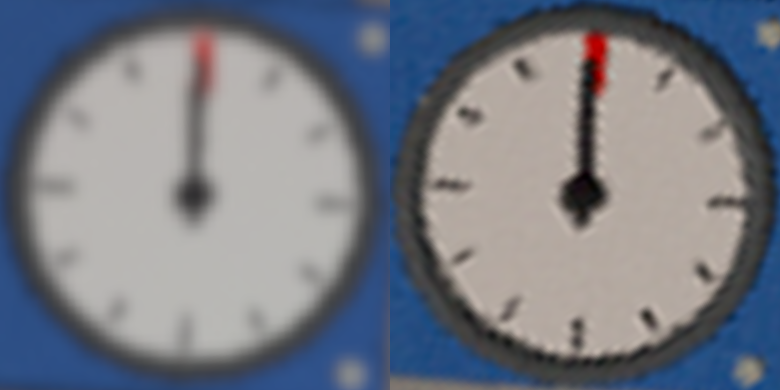

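Pointer is at -1.5° world azimuth against the mark at about -4.2° from the unoccluded views. One more -0.048 rad.

play_rows(deltas=[{"dx": 0,"dy": 0,"dz": 0,"twist": -0.02},{"dx": 0,"dy": 0,"dz": 0,"twist": -0.04},{"dx": 0,"dy": 0,"dz": 0,"twist": -0.048},{"dx": 0,"dy": 0,"dz": 0,"twist": -0.048}])

```text
clock: 12.3
eef_pos: [0.5452, 0.0391, 0.1065]
tool_rot: [1.398, 1.078, -1.39]
force: [-1.2, 3.5, 5.1]
width: 0.014
```

```bash
python3 - <<'E'
from h import *
rep('10');pang('10')
E
```

```text
12.3 [0.5452 0.0391 0.1065] az -14.58 0.014 [-1.2  3.5  5.1] [0.47 0.54 0.16] [0.05 0.38 1.81 0.   0.94 0.3 ]
top centre 0.5376781204223633 -0.1003800506591797 [127.91295624 128.84100342] mark -3.82 ptr -5.23 10680 diff -1.41
  line az -4.3044305
scene centre 0.5360869094848633 -0.09568997039794921 [124.46803284 126.74497986] mark -5.07 ptr -4.0 12000 diff 1.07
  line az -4.135803
```

View pics/d10.png

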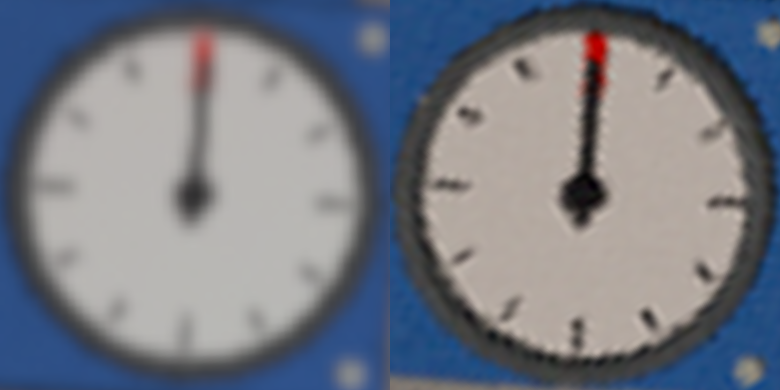

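```bash
python3 - <<'E'
from h import *
s=cv2.imread('pics/s10.png');a=planerect(s,'scene',.565,-.098,.066,.08,5000)
t=cv2.imread('pics/t10.png');b=planerect(t,'top',.565,-.102,.066,.08,5000)
cv2.imwrite('pics/z10.png',np.hstack([a,b]))
E
```

```text
(no output)
```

View pics/z10.png

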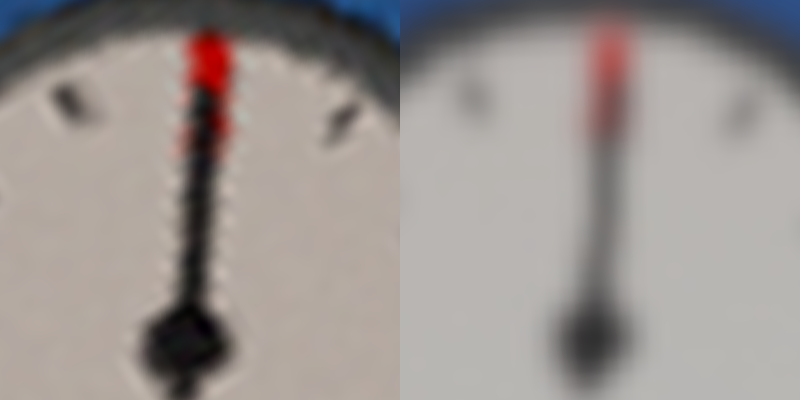

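The pointer lies within the red mark; the two cameras disagree by about ±1° around zero. Releasing and lifting away to check.

play_rows(deltas=[{"dx": 0,"dy": 0,"dz": 0,"twist": 0},{"dx": 0,"dy": 0,"dz": 0,"twist": 0},{"dx": 0,"dy": 0,"dz": 0,"twist": 0},{"dx": 0,"dy": 0,"dz": 0,"twist": 0},{"dx": 0,"dy": 0,"dz": 0,"twist": 0},{"dx": 0,"dy": 0,"dz": 0,"twist": 0}], fingers=80, squeeze=20)

```text
clock: 13.05
eef_pos: [0.5439, 0.0377, 0.1054]
tool_rot: [1.395, 1.077, -1.394]
force: [0.2, 0.6, 0.6]
width: 0.0589
```

play_rows(deltas=[{"dx": 0,"dy": 0,"dz": 10,"twist": 0},{"dx": 0,"dy": 0,"dz": 30,"twist": 0},{"dx": 0,"dy": 0,"dz": 60,"twist": 0},{"dx": 0,"dy": 0,"dz": 100,"twist": 0},{"dx": 0,"dy": 0,"dz": 140,"twist": 0},{"dx": 0,"dy": -30,"dz": 150,"twist": 0.14},{"dx": 0,"dy": -60,"dz": 150,"twist": 0.28},{"dx": 0,"dy": -70,"dz": 150,"twist": 0.42},{"dx": 0,"dy": -70,"dz": 150,"twist": 0.56},{"dx": 0,"dy": -70,"dz": 150,"twist": 0.7},{"dx": 0,"dy": -70,"dz": 150,"twist": 0.84},{"dx": 0,"dy": -70,"dz": 150,"twist": 0.98},{"dx": 0,"dy": -70,"dz": 150,"twist": 1.12},{"dx": 0,"dy": -70,"dz": 150,"twist": 1.26},{"dx": 0,"dy": -70,"dz": 150,"twist": 1.4},{"dx": 0,"dy": -70,"dz": 150,"twist": 1.54},{"dx": 0,"dy": -70,"dz": 150,"twist": 1.7},{"dx": 0,"dy": -70,"dz": 150,"twist": 1.82},{"dx": 0,"dy": -70,"dz": 150,"twist": 1.82},{"dx": 0,"dy": -70,"dz": 150,"twist": 1.82}])

```text
clock: 15.05
eef_pos: [0.5439, -0.0322, 0.256]
tool_rot: [0.007, 1.57, -0.007]
force: [-1.1, 0.0, 0.4]
width: 0.0586
```

```bash
python3 - <<'E'
from h import *
T=rep('11');np.save('w11.npy',T);pang('11')
w=cv2.imread('pics/w11.png');cv2.imwrite('pics/wd11.png',rectify(w,T,.537,-.098,.066,.15,4000))
E
```

```text
15.05 [ 0.5439 -0.0322  0.256 ] az 89.51 0.0586 [-1.1  0.   0.4] [ 0.03 -0.01  0.01] [-0.08  0.26  1.59  0.    1.29 -1.64]
top centre 0.5343186996459961 -0.12642634582519532 [ 72.35324097 122.16129303] mark nan ptr 63.97 45195 diff nan
  line az -24.549631
scene centre 0.5360675308227538 -0.09567899169921874 [124.3633728  126.65156555] mark -5.03 ptr -3.98 11989 diff 1.05
  line az -4.0127463h.py:63: RuntimeWarning: Mean of empty slice.
  y=(u0-j[m]);x=(v0-i[m]); return np.degrees(np.arctan2(y.mean(),x.mean()))
  ret = ret.dtype.type(ret / rcount)
```

View pics/w11.png

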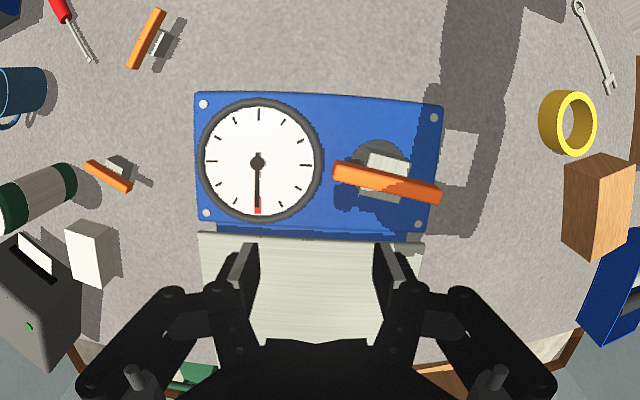

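View pics/wd11.png

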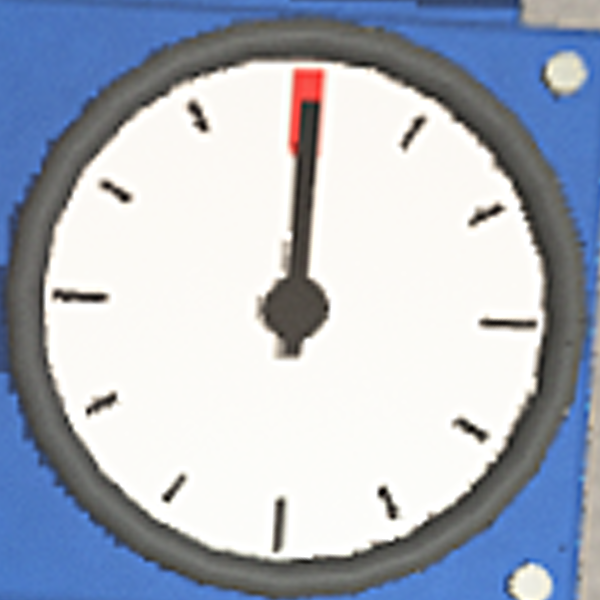

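View pics/s11.png

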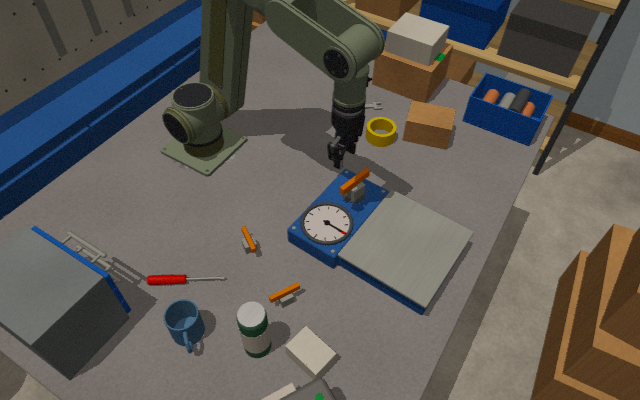

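After release, the wrist view (mark at about (308,110), pointer tip at (310,100) in the rectified picture) shows red only left of the pointer. That could be a ~1° overshoot or parallax, so I look again from squarely over the dial.

play_rows(deltas=[{"dx": 15,"dy": -33,"dz": -25,"twist": -0.03},{"dx": 30,"dy": -66,"dz": -50,"twist": -0.07},{"dx": 30,"dy": -66,"dz": -50,"twist": -0.07},{"dx": 30,"dy": -66,"dz": -50,"twist": -0.07},{"dx": 30,"dy": -66,"dz": -50,"twist": -0.07}])

```text
clock: 15.7
eef_pos: [0.574, -0.0976, 0.2062]
tool_rot: [0.06, 1.569, -0.059]
force: [0.6, -0.5, 0.6]
width: 0.0586
```

```bash
python3 - <<'E'
from h import *
T=rep('12');np.save('w12.npy',T)
w=cv2.imread('pics/w12.png');a=rectify(w,T,.537,-.098,.066,.15,8000)
M=T@np.array(calibration('wrist')['mount']);print('cam',M[:3,3].round(3))
cv2.imwrite('pics/wd12.png',a[::2,::2]);cv2.imwrite('pics/wz12.png',a[50:650,300:900])
E
```

```text
15.7 [ 0.574  -0.0976  0.2062] az 85.66 0.0586 [ 0.6 -0.5  0.6] [-0.03 -0.01  0.03] [-0.19  0.35  1.59  0.    1.21 -1.68]
cam [ 0.493 -0.091  0.348]
```

View pics/wd12.png

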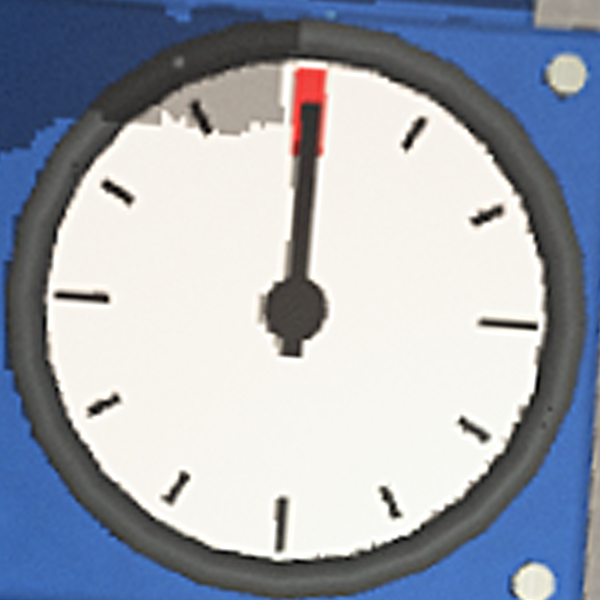

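View pics/wz12.png

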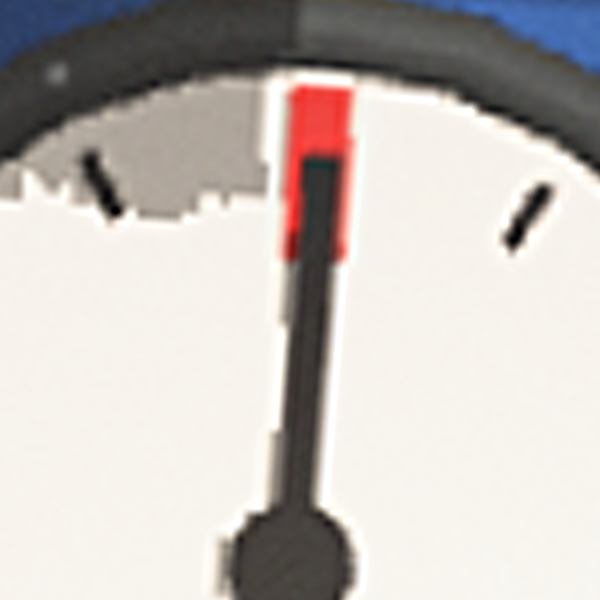

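View pics/w12.png

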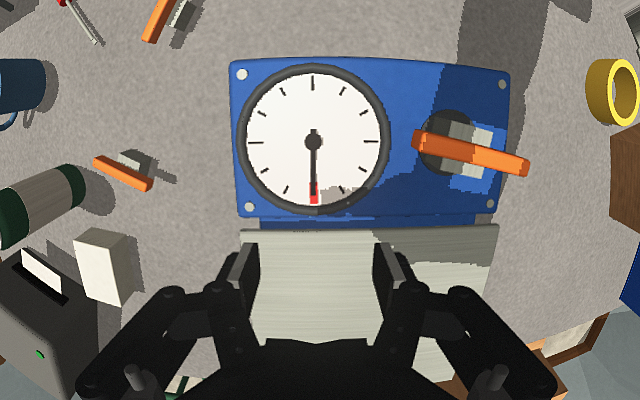

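From squarely above, the pointer's tip (322,160) is about 4 px (0.5 mm, ≈0.6°) from the mark's middle (318,160) and well within the red bar, so it isn't worth reversing the backlash. Last check: key height and tilt, and whether the bystanders moved.

```bash
python3 - <<'E'
from h import *
s,d=snapshot('scene');P=cloud('scene',d);hsv=cv2.cvtColor(s,cv2.COLOR_BGR2HSV)
m=(hsv[...,0]>5)&(hsv[...,0]<22)&(hsv[...,1]>170)&(abs(P[...,0]-.545)<.09)&(abs(P[...,1]-.037)<.09)&(P[...,2]>.1)
q=P[m];print(m.sum(),'z',np.percentile(q[:,2],[5,50,90,97]).round(4))
t=q[q[:,2]>np.percentile(q[:,2],60)]
A=np.c_[t[:,:2]-t[:,:2].mean(0),np.ones(len(t))];c=np.linalg.lstsq(A,t[:,2],rcond=None)[0];print('slope',c.round(3))
print('raw depth ok; collar ref z', np.median(P[200:215,305:345][...,2]).round(4))
s0=cv2.imread('pics/s0.png');diff=cv2.absdiff(s,s0).max(-1);cv2.imwrite('pics/diff.png',(diff>40).astype(np.uint8)*255)
cv2.imwrite('pics/key.png',cv2.resize(s[150:240,300:420],None,fx=6,fy=6,interpolation=cv2.INTER_CUBIC))
E
```

```text
225 z [0.1087 0.1271 0.132  0.1341]
slope [ 0.041 -0.008  0.131]
raw depth ok; collar ref z 0.0659
```

View pics/key.png

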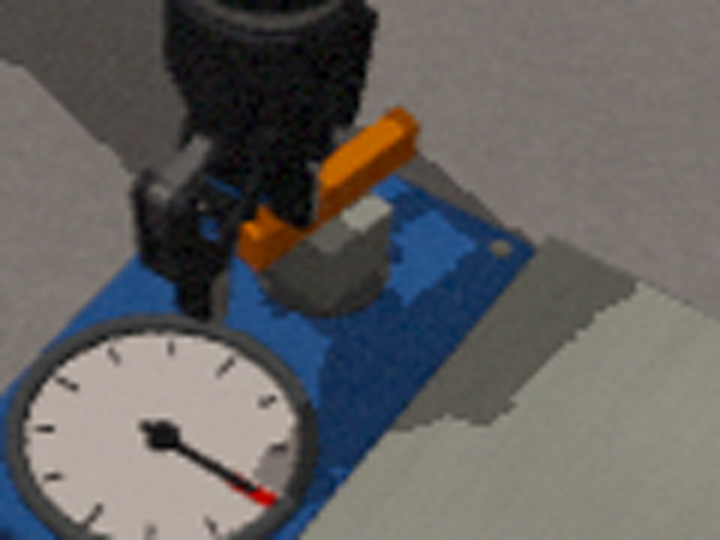

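View pics/diff.png

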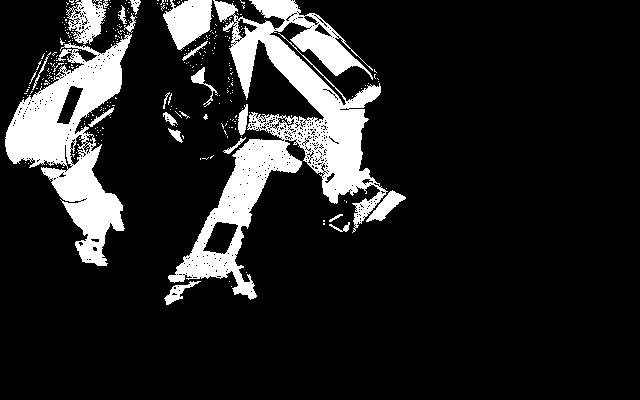

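The key sits flush on the collar. Its bar top reads about 131 mm where 129 mm is expected, and the collar reads about 3 mm high too. The difference picture shows only the arm, its shadow and the key. Handing in.

```bash
python3 -c "
from plant import *
print(observe()['clock'],observe()['force']);print(job_done())"
```

```text
15.9 [-0.41366252  0.71457893 -0.35426256]
the job is handed in; nothing more can be done
None
```

The pointer now lies on the red zero mark, and the key stands upright on the spindle with the gripper clear of it. I gripped the largest orange-handled key by its crossbar and lowered it until the foot met the collar. I then turned it clockwise in three measured steps, released it and backed away. The job was handed in at about 16 s.

- **Pointer:** it started about 71° off. The final wrist view from above the dial shows the tip about 0.5 mm (about 0.6°) clockwise of the mark's middle, inside the 8 mm red bar. The cameras disagreed slightly: the scene camera's fit put the pointer within about 1° of zero on the other side. I left it there, because turning back would mean taking up nearly 18° of play between key and spindle.
- **Key seating:** I felt the collar at the expected height. The bar top reads about 131 mm against 129 mm expected, and that camera also reads the collar about 3 mm high. The fitted slope of the bar top was about 2°, from few, noisy pixels; the key looks upright and flush in the pictures.
- **Other things:** comparing scene pictures before and after shows changes only at the arm, its shadow, the key and the scale. The strongest wrist force in my readings was about 9 N.
- **Slips:** one move call was refused for a missing field and one script stopped on a coding error. Neither moved the arm.

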